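Lift the sunk strainer out of the drain cup

ROBOT

A 6-joint arm with a two-finger parallel gripper is mounted at the origin on the work surface. World frame = base frame: x ahead of the robot, y to its left, z up, the work surface at z = 0. Lengths are in m, angles in degrees, forces in N, time in s.
With the tool pointing down it reaches from about 0.25 to 0.725 m from the base axis. Payload 9.7 kg.
Tool frame: the origin (TCP) lies midway between the tips of the shut fingers; the grasp point (between the pads) lies 19 mm behind it; x points along the fingers, y is the direction in which the jaws open and shut, and the axes are right-handed (so a half turn about x gives the same grasp; the last joint's range is limited). The gripper opens to 85 mm and grips with 20 to 120 N. Pads are 22 mm wide; open, the fingers measure 114 mm over their backs; the gripper's body (76 mm by 85 mm) begins 54 mm behind the grasp point. The pads swing forward as they close: fully open they stand 13 mm farther back than shut.
Start: joints at [68.812, 4.979, 10.078, 95.1, 0, 90], TCP at [0.199, 0.513, 0.231] pointing down, gripper open.
Joint ranges: [-179.16, 179.16], [-48.56, 103.87], [-65.8, 70.77], [-126.05, 130.52], [-82.76, 87.17], [-180, 180]. Speed limits (degrees/s): [127.2, 127.2, 147.25, 180, 180, 180].

INTERFACE

Orientations are given as [roll, pitch, yaw] about the fixed x, y, z axes, in that order (R = Rz(yaw) Ry(pitch) Rx(roll)).
In Python, from workcell import bot, cams gives the robot as it stands.
- The arm moves only by the tool apply_moves, never from a script. Its argument "commands" is a list of rows, each a list of 5 numbers: the shift along the tool's x, y, z in m, then the turn about the tool's x in rad, then the opening, from -1 (shut) to 1 (fully open). In form: [[tx, ty, tz, roll, hand], ...]. A call has 1 to 12 rows; each row is the pose to reach, as a shift and turn from the pose measured when the call began, along the tool's axes at that moment; what a row does not reach only later rows make up. A row lasts 1/10 s, in which the tool goes at most 50 mm and 8.59 degrees, less where a joint would pass 70% of its speed; a pose out of reach is approached as far as the arm can. A call with a gripper value outside its range is refused whole. The fingers move at their own pace and stop on an object; "newtons" is the grip in N (left out, the last holds). Time passes only in rows, so rows that repeat a pose let the fingers close. It gives the time, the measured TCP pose, the force and the opening at its end, in the units of the state.
- bot.get_obs(): the state, without advancing time (a new reading comes with each control period).
- cams.camera(name): name is "side" or "top"; returns a dict with "frame" (420x560x3 uint8, blue, green, red), "depth" (420x560 float32, m along the optical axis (not along the pixel's ray), 0 where there is no reading), "camera_matrix" (3x3 intrinsics, pixels), "D" ([k1, k2, p1, p2, k3] as OpenCV has them; the pictures are not rectified), "R" (3x3) and "t" (3): a world point X has camera coordinates R X + t. Camera axes: x right, y down, z forward; pixel columns grow to the right and rows downward; lengths in m; the calibration is good to about 2 mm. A picture is of the moment at which its call begins.
- bot.job_done(): hands the job in, once; it reports no verdict.
Trained networks look in the newest picture that a camera, given by its name, has taken for a name from the list of things; names that differ only in an ending like _2 or _b are one class to them, and where a whole thing is asked for, a point or a joint stands for the part that bears it (a point fixed in the world has none). Each returns a list of dicts, best first, with "confidence" (0 to 1); they miss things now and then, are a little off and sometimes report something else, mostly with a low value. They report only what shows in the picture. A call takes as long as a camera call.
- cams.spot_in(name, camera): "rect" ([left, top, right, bottom] in pixels, round what is visible of it).
The state is a dict: "time": time; "q": joint angles; "qd": joint speeds; "joint_efforts": joint torques, N m; "ee_pos": TCP position; "tcp_rot": TCP orientation; "wrist_force": force on the tool from outside, world axes, zero at the start; "torque": the same for the moment, N m; "opening": finger opening in m.
Only numpy, scipy, OpenCV 4.12 (cv2) and the standard library are available. Lean on these libraries where they do the work, as an engineer would, in place of code of your own. Each camera call takes 0.05 s, during which the arm holds its last target. There are 200 camera calls.

TASK

The steel strainer sits sunk in the ring of the drain cup: press the lever beside it all the way down so that the strainer is pushed up through the ring and stands there by itself, then take hold of it from above, leaning in under the discharge pipe. Set it gently upright, slotted face up, flat on the floor of the shallow rinse tray and let go; do not drop it, and leave the other things where they are.

Things in the scene. Friction and masses are not known exactly. Their poses are not given: they have to be found in the camera images.
- drain_cup: Fixed drain cup: white ring (92 mm outside, 68 mm bore, rim 136 mm above the mat) on four steel pins over a grey foot plate 130 (x) by 150 (y) mm. Origin on the mat under the ring's axis, z up. The lever is on its -y side; a white pipe riser (36 mm thick) stands at x +25, y +135 mm in this frame.
- ring_top (a point): Centre of the ring's rim: on the ring's axis, 136 mm above the mat.
- pipe_outlet (a point): Centre of the mouth of the discharge pipe over the ring, 268 mm above the mat and 25 mm to the cup's +x of the ring's axis. The mouth (36 mm wide) points down; from the elbow (46 mm) above it the pipe runs level along the cup's +y, centre line 305 mm high, to the riser. It blocks the space straight above the ring; the cup's -x side (towards the robot) is open for leaning in.
- lever (a joint): Lever angle in rad: 0 = pad up, strainer down; 0.45 = pad fully down on its stop. It drives a lifter disc (40 mm wide) up under the strainer, 54 mm over the full travel. The hinge is stiff: about 10 to 14 N on the pad moves it, and it stays where it is left, with the strainer on top.
- lever_pad (a point): Centre of the upper face of the lever's black pad (60 mm along the cup's x, 50 mm along its y), some 173 mm to the cup's -y of the ring's axis. It is 108 mm above the mat with the lever up and about 54 mm fully down. The hinge line is parallel to the cup's x, 58 mm from the ring's axis, 75 mm high; the pad slopes 13 degrees one way when up, the other way when down.
- strainer: Loose steel strainer: closed upright drum, 62 mm diameter, 60 mm high, flat top with dark slots, 0.17 to 0.36 kg. Origin at the centre of its underside, z up its axis. At first its underside is 71 mm above the mat and its top 5 mm below the rim. With the lever fully down the underside is 121 to 125 mm above the mat and the top about 47 mm above the rim.
- rinse_tray: Fixed open shallow white plastic tray, 200 (its x) by 170 (its y) mm outside, walls 4 mm thick and 25 mm high, floor 4 mm thick. Origin at the centre of its underside, on the mat.
- pipe_wrench: Bystander: orange-gripped pipe wrench, about 230 mm long, 26 mm high, lying on the mat. Origin near its middle, x along it.
- plunger: Bystander: white plunger cup, 120 mm wide, 95 mm high. Origin at the centre of its underside.
- cleaner: Bystander: white bottle, 68 mm wide, 190 mm high. Origin at the centre of its underside.
- brush: Bystander: wooden-handled brush, 160 mm long, under 40 mm high, lying on the mat. x along it, origin near its middle.
- tub: Bystander: white tub with a lid, 76 mm wide, 75 mm high. Origin at the centre of its underside.

How it is judged (in metres and radians):
On the way:
1. the strainer has been pushed up through the ring (underside at least 116 mm above the mat), still on the ring's axis within 6 mm, and stands there untouched by the fingers (z of strainer in the frame of drain_cup between 0.116 and 0.13 m and horizontal distance between strainer and ring_top below 0.006 m and contact force between strainer and the fingers below 0.1 N), for 0.2 s.
At the end, for the whole second after the job is handed in: The strainer stands upright (within 7 degrees), slotted face up, with its underside flat on the floor of the rinse tray (within 9 mm of the tray's underside) inside its walls, at rest and released (x of strainer in the frame of rinse_tray between -0.068 and 0.068 m and y of strainer in the frame of rinse_tray between -0.053 and 0.053 m and z of strainer in the frame of rinse_tray between 0 and 0.009 m and angle between strainer's own z axis and vertical below 0.12 rad and linear speed of strainer below 0.02 m/s and angular speed of strainer below 0.2 rad/s); the robot touches nothing.
It fails at once if the strainer is dropped or thrown (faster than 0.7 m/s while no finger touches it) (linear speed of strainer above 0.7 m/s and contact force between strainer and the fingers below 0.01 N).
It fails at once if a bystander is moved by more than 30 mm (distance of any of pipe_wrench, plunger, cleaner, brush, tub from where it was at the start of the episode above 0.03 m).
It also fails if it takes over 54 s, if anything falls off the work surface, if the arm or the gripper's body presses on something with over 40 N, if the wrist force passes 120 N, or if a joint passes its speed limit or range.

## Working session

There is one attempt and no reset: what is moved stays moved. The work goes in short steps, Python scripts to look and compute and a tool call to move; the robot and the scene stay as the last step left them, time stands still between calls to the robot, and variables do not carry over. Pictures are saved under pics/ and viewed, about 8 in all and at most 12, crops included, and the job is handed in when it is done.

Besides the shell and the picture viewer there is one more tool, called after "Call:" as a command line: name --pt "numbers of a row" for each row, then --argument value for the rest. apply_moves: Moves the arm, as the interface text tells. Its arguments: {"type":"object","properties":{"commands":{"type":"array"},"newtons":{"type":"number"}},"required":["commands"]}

```bash
ls; mkdir -p pics; cat > h.py <<'E'
import numpy as np, cv2
from workcell import bot, cams
def world(c,mask=None):
    d=c["depth"]; v,u=np.nonzero(d>0)
    p=cv2.undistortPoints(np.stack([u,v],1).astype(np.float64)[:,None],c["camera_matrix"],np.array(c["D"],float))[:,0]
    z=d[v,u].astype(float); P=np.c_[p*z[:,None],z]
    W=np.full(d.shape+(3,),np.nan); W[v,u]=(P-np.array(c["t"]).ravel())@np.array(c["R"]); return W
E
python3 - <<'E'
from h import *
o=bot.get_obs(); print(o)
for n in("side","top"):
    c=cams.camera(n); cv2.imwrite(f"pics/{n}0.png",c["frame"]); np.savez(f"{n}0.npz",W=world(c))
    print(n,"cam pos",-np.array(c["R"]).T@np.array(c["t"]).ravel())
    for k in("drain_cup","lever_pad","strainer","rinse_tray","pipe_wrench","plunger","cleaner","brush","tub"):
        for r in cams.spot_in(k,n)[:2]: print(k,[int(x) for x in r["rect"]],round(r["confidence"],2))
E
```

```text
pics
{'time': 0.0, 'q': array([6.88122114e+01, 5.01052306e+00, 1.00353606e+01, 9.51007511e+01,
       4.17523111e-04, 8.99997145e+01]), 'qd': array([-0.1433157 , -0.00712277, -0.02326394,  0.04428379,  0.03732398,
       -0.02910668]), 'joint_efforts': array([ 1.51997888e-04, -5.20382559e+01,  4.64808691e+01,  1.61409681e-02,
       -2.60951265e-05, -8.77895303e-06]), 'ee_pos': array([0.19869787, 0.51260345, 0.23059674]), 'tcp_rot': array([ -90.31540772,   89.92408526, -111.50291104]), 'wrist_force': array([0.04569139, 0.14013799, 0.21305015]), 'torque': array([0.03766961, 0.0066855 , 0.01093347]), 'opening': 0.08531565618269313}
side cam pos [ 0.39055781 -1.03448595  0.91401198]
drain_cup [256, 185, 322, 341] 0.58
lever_pad [282, 298, 318, 337] 0.91
strainer [273, 267, 299, 279] 0.73
rinse_tray [234, 216, 293, 252] 0.68
rinse_tray [206, 172, 223, 203] 0.39
pipe_wrench [312, 250, 377, 280] 0.71
plunger [336, 286, 378, 330] 0.59
cleaner [309, 171, 328, 222] 0.69
cleaner [234, 215, 293, 249] 0.69
brush [209, 250, 225, 287] 0.53
tub [205, 174, 222, 202] 0.61
top cam pos [0.38524713 0.02413782 1.69001531]
drain_cup [300, 197, 427, 251] 0.75
lever_pad [373, 202, 427, 224] 0.61
strainer [350, 213, 371, 233] 0.91
rinse_tray [218, 203, 272, 268] 0.74
pipe_wrench [291, 124, 325, 191] 0.97
plunger [348, 143, 387, 179] 0.9
cleaner [377, 199, 429, 225] 0.74
cleaner [202, 151, 225, 180] 0.73
brush [265, 281, 323, 299] 0.81
tub [144, 277, 167, 303] 0.66
tub [375, 201, 426, 221] 0.45
```

```bash
python3 - <<'E'
import cv2,numpy as np
a=cv2.imread("pics/side0.png")[150:360,180:400]; b=cv2.imread("pics/top0.png")[110:320,120:440]
cv2.imwrite("pics/both0.png",np.vstack([cv2.resize(a,(314,300),interpolation=2),]) if 0 else cv2.hconcat([cv2.resize(a,None,fx=1.6*1,fy=1.6,interpolation=2)[:336],cv2.resize(b,None,fx=1.4,fy=1.6,interpolation=2)]))
E
```

```text
(no output)
```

View pics/top0.png

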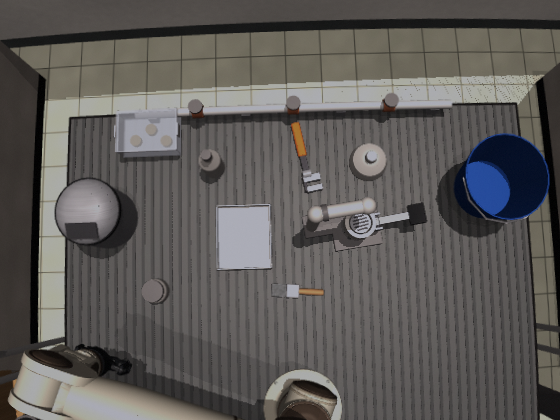

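View pics/side0.png

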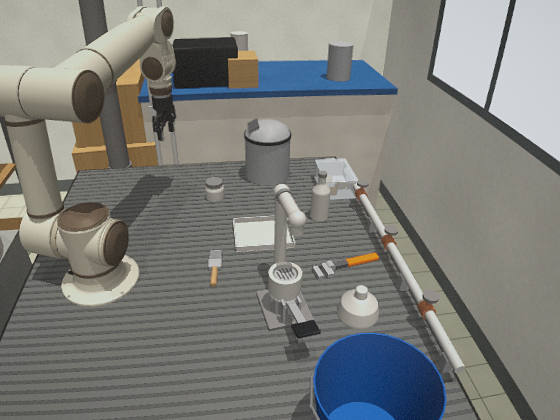

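The top view shows the cup ring at about (361,223), the pad at (417,214), the pipe elbow at (368,205) with its riser at (316,214), and the tray at (244,237). The rest lies clear of these, so I'll measure next.

```bash
python3 - <<'E'
import numpy as np
W=np.load("top0.npz")["W"]; 
def reg(u0,v0,u1,v1,zl,zh):
    P=W[v0:v1,u0:u1].reshape(-1,3); return P[(P[:,2]>zl)&(P[:,2]<zh)]
def mm(n,P): print(n,len(P),"mean",P.mean(0).round(4),"min",P.min(0).round(3),"max",P.max(0).round(3),"mid",((P.min(0)+P.max(0))/2).round(4))
mm("ring",reg(335,195,385,245,.122,.142))
mm("pad",reg(405,200,430,228,.085,.125))
mm("padcore",reg(411,207,424,220,.085,.125))
mm("pipe",reg(300,190,390,230,.285,.34))
mm("elbow",reg(358,192,385,222,.28,.34))
mm("riser",reg(300,198,324,225,.28,.34))
P=reg(210,195,280,275,.016,.04); mm("trayrim",P)
import cv2
r=cv2.minAreaRect((P[:,:2]*1000).astype(np.float32)); print(r)
P=reg(212,198,278,273,-.01,.04);
r=cv2.minAreaRect((reg(222,208,268,264,-.01,.012)[:,:2]*1000).astype(np.float32)); print(r)
Pd=reg(405,200,430,228,.085,.125); print("padrect",cv2.minAreaRect((Pd[:,:2]*1000).astype(np.float32)))
W=np.load("side0.npz")["W"]
mm("ring side",reg(262,255,310,300,.12,.142))
P=reg(275,295,322,340,.09,.125);mm("pad side",P);print(cv2.minAreaRect((P[:,:2]*1000).astype(np.float32)))
P=reg(265,175,310,240,.27,.345);mm("pipe side",P)
P=reg(265,185,300,260,.15,.26);mm("riser side",P)
# ring fit with circles
W=np.load("top0.npz")["W"]
from scipy.optimize import least_squares
P=reg(335,195,385,245,.130,.142)
print("ring hull",cv2.minEnclosingCircle((P[:,:2]*1000).astype(np.float32)))
E
```

```text
ring 604 mean [ 0.5406 -0.1822  0.1323] min [ 0.503 -0.228  0.122] max [ 0.574 -0.136  0.142] mid [ 0.5385 -0.1819  0.132 ]
pad 384 mean [ 0.5714 -0.3523  0.1061] min [ 0.541 -0.383  0.092] max [ 0.605 -0.32   0.121] mid [ 0.5727 -0.3514  0.1064]
padcore 169 mean [ 0.5729 -0.3558  0.1071] min [ 0.554 -0.374  0.094] max [ 0.593 -0.337  0.118] mid [ 0.5736 -0.3557  0.1058]
pipe 1019 mean [ 0.5629 -0.1095  0.3196] min [ 0.534 -0.201  0.301] max [ 0.595 -0.023  0.334] mid [ 0.5645 -0.112   0.3174]
elbow 273 mean [ 0.5714 -0.1748  0.3201] min [ 0.551 -0.201  0.305] max [ 0.595 -0.153  0.334] mid [ 0.573  -0.1771  0.3194]
riser 259 mean [ 0.5547 -0.0445  0.3203] min [ 0.534 -0.065  0.301] max [ 0.58  -0.023  0.333] mid [ 0.5569 -0.0438  0.317 ]
trayrim 362 mean [0.525  0.1708 0.024 ] min [0.428 0.073 0.016] max [0.629 0.265 0.035] mid [0.5281 0.1691 0.0256]
((528.0982666015625, 169.13107299804688), (192.02027893066406, 201.0230712890625), 89.96051788330078)
((532.5604858398438, 165.1748809814453), (142.98948669433594, 174.11407470703125), 88.5146484375)
padrect ((571.470458984375, -349.8062438964844), (61.02907180786133, 61.40787887573242), 7.72869348526001)
ring side 747 mean [ 0.5474 -0.1894  0.1322] min [ 0.503 -0.233  0.12 ] max [ 0.593 -0.139  0.141] mid [ 0.5476 -0.1858  0.1306]
pad side 524 mean [ 0.5689 -0.3432  0.1045] min [ 0.522 -0.386  0.09 ] max [ 0.604 -0.224  0.116] mid [ 0.5634 -0.3048  0.1029]
((564.4486083984375, -301.3604736328125), (60.71006393432617, 166.13270568847656), 8.370606422424316)
pipe side 841 mean [ 0.5622 -0.1385  0.3116] min [ 0.532 -0.205  0.27 ] max [ 0.595 -0.034  0.33 ] mid [ 0.5635 -0.1194  0.2999]
riser side 379 mean [ 0.5521 -0.0596  0.2031] min [ 0.537 -0.068  0.15 ] max [ 0.573 -0.042  0.26 ] mid [ 0.5547 -0.055   0.2051]
ring hull ((548.6691284179688, -182.10731506347656), 46.56415557861328)
```

Call:
apply_moves --pt "-0.01 -0.03 0.025 0.136 1" --pt "-0.02 -0.06 0.05 0.27 1" --pt "-0.03 -0.09 0.075 0.41 1" --pt "-0.04 -0.12 0.1 0.54 1" --pt "-0.05 -0.15 0.125 0.68 0" --pt "-0.06 -0.18 0.15 0.82 -1" --pt "-0.07 -0.21 0.175 0.95 -1" --pt "-0.08 -0.25 0.2 1.09 -1" --pt "-0.09 -0.28 0.225 1.22 -1" --pt "-0.1 -0.31 0.25 1.36 -1" --pt "-0.1 -0.335 0.275 1.5 -1" --pt "-0.1 -0.335 0.275 1.5 -1"

```text
time: 2.2
ee_pos: [0.3351, 0.0981, 0.3317]
tcp_rot: [91.3, 89.9, -16.4]
wrist_force: [0.7, 1.2, -0.2]
opening: -0.0001
```

```bash
cat >> h.py <<'E'
from scipy.spatial.transform import Rotation as Ro
def st():
    o=bot.get_obs(); R=Ro.from_euler("xyz",o["tcp_rot"],degrees=True).as_matrix()
    return o,R
def to(p,h=0):
    o,R=st(); print("t",round(o["time"],2),"q",o["q"].round(1),"p",o["ee_pos"].round(4),"F",o["wrist_force"].round(1),"op",round(o["opening"],4))
    print("tool x",R[:,0].round(3),"y",R[:,1].round(3),"tilt",round(np.degrees(np.arccos(-R[2,0])),1),"az",np.degrees(np.arctan2(R[1,0],R[0,0])).round(1))
    print("shift",(R.T@(np.array(p)-o["ee_pos"])).round(4))
E
python3 -c "
from h import *
to([.572,-.354,.16])"
```

```text
t 2.2 q [ 16.4 -18.1   0.7 108.8  -0.  124. ] p [0.3351 0.0981 0.3317] F [ 0.7  1.2 -0.2] op -0.0001
tool x [ 0.001 -0.    -1.   ] y [ 0.953 -0.304  0.001] tilt 0.1 az -16.4
shift [0.1722 0.3627 0.3589]
```

Call:
apply_moves --pt "0 0.02 0.045 0.1 -1" --pt "0 0.04 0.085 0.2 -1" --pt "0 0.06 0.13 0.3 -1" --pt "0 0.08 0.175 0.4 -1" --pt "0 0.1 0.22 0.5 -1" --pt "0 0.12 0.265 0.6 -1" --pt "0 0.14 0.305 0.7 -1" --pt "0 0.158 0.347 0.8 -1" --pt "0.03 0.21 0.35 0.9 -1" --pt "0.07 0.26 0.354 0.9 -1" --pt "0.11 0.31 0.357 0.9 -1" --pt "0.15 0.363 0.359 0.9 -1"

```text
time: 3.4
ee_pos: [0.5332, -0.339, 0.2139]
tcp_rot: [147.1, 89.9, -12.1]
wrist_force: [-0.3, -1.2, -0.4]
opening: -0.0001
```

```bash
python3 -c "
from h import *
to([.572,-.354,.115])"
```

```text
t 3.4 q [-32.5  16.2  21.1  94.8   0.  126.7] p [ 0.5332 -0.339   0.2139] F [-0.3 -1.2 -0.4] op -0.0001
tool x [ 0.001 -0.    -1.   ] y [ 0.356 -0.935  0.001] tilt 0.1 az -12.1
shift [ 0.0989  0.0278 -0.0308]
```

Call:
apply_moves --pt "0.03 0.028 -0.031 0 -1" --pt "0.065 0.028 -0.031 0 -1" --pt "0.09 0.028 -0.031 0 -1" --pt "0.1 0.028 -0.031 0 -1" --pt "0.11 0.028 -0.031 0 -1" --pt "0.118 0.028 -0.031 0 -1" --pt "0.126 0.028 -0.031 0 -1" --pt "0.134 0.028 -0.031 0 -1" --pt "0.14 0.028 -0.031 0 -1" --pt "0.146 0.028 -0.031 0 -1" --pt "0.152 0.028 -0.031 0 -1" --pt "0.152 0.028 -0.031 0 -1"

```text
time: 4.6
ee_pos: [0.5731, -0.356, 0.0654]
tcp_rot: [113.5, 89.6, -45.7]
wrist_force: [-0.9, -2.3, 4.5]
opening: -0.0
```

```bash
python3 -c "
from h import *
to([.572,-.354,.052])"
```

```text
t 4.6 q [-3.180e+01  2.160e+01  1.140e+01  7.940e+01 -1.000e-01  1.274e+02] p [ 0.5731 -0.356   0.0654] F [-0.9 -2.3  4.5] op -0.0
tool x [ 0.005 -0.005 -1.   ] y [ 0.355 -0.935  0.007] tilt 0.4 az -45.7
shift [ 0.0134 -0.0023  0.0004]
```

Call:
apply_moves --pt "0.004 -0.001 0 0 -1" --pt "0.008 -0.002 0 0 -1" --pt "0.012 -0.002 0 0 -1" --pt "0.014 -0.002 0 0 -1" --pt "0.016 -0.002 0 0 -1" --pt "0.016 -0.002 0 0 -1"

```text
time: 5.2
ee_pos: [0.5733, -0.3551, 0.0555]
tcp_rot: [116.0, 89.2, -43.2]
wrist_force: [-9.8, 1.7, 22.6]
opening: 0.0002
```

```bash
python3 -c "
from h import *
to([.572,-.354,.052])"
```

```text
t 5.2 q [-31.7  21.3  10.   77.9  -0.2 127.5] p [ 0.5733 -0.3551  0.0555] F [-9.8  1.7 22.6] op 0.0002
tool x [ 0.01  -0.009 -1.   ] y [ 0.355 -0.935  0.012] tilt 0.8 az -43.2
shift [ 0.0035 -0.0015  0.0008]
```

Call:
apply_moves --pt "0.008 0 0 0 -1" --pt "0.008 0 0 0 -1" --pt "-0.03 0 0 0 -1" --pt "-0.07 0 0 0 -1" --pt "-0.12 0 0 0 -1" --pt "-0.17 0 0 0 -1" --pt "-0.21 0.02 -0.03 0 -1" --pt "-0.21 0.02 -0.03 0 -1"

```text
time: 6.0
ee_pos: [0.6077, -0.3612, 0.2722]
tcp_rot: [121.3, 88.7, -37.9]
wrist_force: [0.9, -0.8, -0.4]
opening: 0.0001
```

```bash
python3 - <<'E'
from h import *
to([.4,-.35,.3])
for n in("top","side"):
    c=cams.camera(n); cv2.imwrite(f"pics/{n}1.png",c["frame"]); W=world(c); np.savez(f"{n}1.npz",W=W)
    P=W[190:330,250:400].reshape(-1,3); d=np.hypot(P[:,0]-.548,P[:,1]+.183)
    Q=P[(d<.045)&(P[:,2]>.165)&(P[:,2]<.2)]; print(n,len(Q),Q.mean(0),(Q.min(0)+Q.max(0))/2,np.median(Q[:,2]))
    d=np.hypot(P[:,0]-.572,P[:,1]+.354)
    Q=P[(d<.02)&(P[:,2]<.2)]; 
    if len(Q): print("pad",np.median(Q,0))
cv2.imwrite("pics/c1.png",cv2.resize(c["frame"][170:350,220:360],None,fx=3,fy=3,interpolation=2))
E
```

```text
t 6.0 q [-30.7  29.7  45.6 104.6  -0.2 128.5] p [ 0.6077 -0.3612  0.2722] F [ 0.9 -0.8 -0.4] op 0.0001
tool x [ 0.017 -0.013 -1.   ] y [ 0.356 -0.934  0.019] tilt 1.3 az -37.9
shift [-0.0315 -0.0838  0.1898]
top 340 [ 0.54397733 -0.18104378  0.18179546] [ 0.54256531 -0.18161817  0.18030387] 0.18218848732045667
side 389 [ 0.54684986 -0.19121055  0.18050961] [ 0.54891985 -0.18438721  0.17617508] 0.18246385485312724
```

View pics/c1.png

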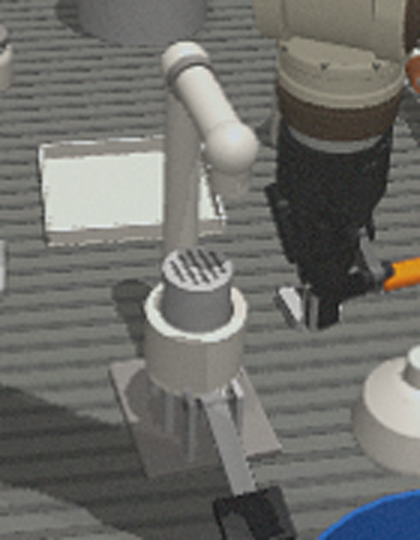

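The strainer stands up through the ring: its top is at z 0.182, on the axis, and the fingers are clear of it. A vertical tool would hit the pipe. The moves can't command tilt directly, so I'll go to the edge of reach on the open side and see whether the arm leans there.

Call:
apply_moves --pt "-0.015 -0.035 0.04 -0.14 -1" --pt "-0.03 -0.07 0.08 -0.28 -1" --pt "-0.05 -0.11 0.12 -0.42 -1" --pt "-0.08 -0.15 0.165 -0.56 -1" --pt "-0.08 -0.19 0.153 -0.7 -1" --pt "-0.08 -0.23 0.141 -0.84 -1" --pt "-0.08 -0.27 0.129 -0.98 -1" --pt "-0.08 -0.32 0.115 -1.12 -1" --pt "-0.08 -0.36 0.103 -1.26 -1" --pt "-0.08 -0.4 0.092 -1.4 -1" --pt "-0.08 -0.4 0.092 -1.5 -1" --pt "-0.08 -0.4 0.092 -1.5 -1"

```text
time: 7.3
ee_pos: [0.3774, -0.0181, 0.3414]
tcp_rot: [35.2, 88.9, -37.7]
wrist_force: [0.0, 1.0, -0.4]
opening: 0.0
```

```bash
python3 -c "
from h import *
to([.6,.12,.30])"
```

```text
t 7.3 q [ -2.3 -14.8   4.4 108.2  -0.7  70.7] p [ 0.3774 -0.0181  0.3414] F [ 0.   1.  -0.4] op 0.0
tool x [ 0.016 -0.012 -1.   ] y [0.956 0.294 0.011] tilt 1.1 az -37.7
shift [ 0.0432  0.2529 -0.0674]
```

Call:
apply_moves --pt "0 0.03 -0.04 -0.14 -1" --pt "0 0.055 -0.08 -0.28 0" --pt "0 0.082 -0.119 -0.42 1" --pt "0 0.12 -0.107 -0.56 1" --pt "0.01 0.16 -0.095 -0.7 1" --pt "0.02 0.2 -0.083 -0.84 1" --pt "0.03 0.24 -0.07 -0.98 1" --pt "0.04 0.28 -0.058 -1.12 1" --pt "0.04 0.31 -0.049 -1.26 1" --pt "0.04 0.33 -0.043 -1.4 1" --pt "0.04 0.33 -0.043 -1.41 1" --pt "0.04 0.33 -0.043 -1.41 1"

```text
time: 8.5
ee_pos: [0.6809, 0.1181, 0.3034]
tcp_rot: [-49.0, 88.9, -41.5]
wrist_force: [-0.4, 0.5, 0.2]
opening: 0.0858
```

```bash
python3 -c "
from h import *
to([.8,.13,.30])"
```

```text
t 8.5 q [ 10.2  29.9  49.6 109.   -0.8   2.6] p [0.6809 0.1181 0.3034] F [-0.4  0.5  0.2] op 0.0858
tool x [ 0.014 -0.012 -1.   ] y [-0.131  0.991 -0.014] tilt 1.1 az -41.5
shift [ 0.0049 -0.0037  0.1196]
```

Call:
apply_moves --pt "0 0 0.03 0 1" --pt "0 0 0.06 0 1" --pt "0 0 0.1 0 1" --pt "0 0 0.14 0 1" --pt "0 0 0.18 0 1" --pt "0 0 0.18 0 1"

```text
time: 9.1
ee_pos: [0.7836, 0.1287, 0.2596]
tcp_rot: [-11.4, 86.4, -3.9]
wrist_force: [-0.7, -0.3, 1.0]
opening: 0.0854
```

```bash
python3 -c "
from h import *
to([.8,.13,.30])"
```

```text
t 9.1 q [  9.6  47.   70.6 110.1  -0.8   2.1] p [0.7836 0.1287 0.2596] F [-0.7 -0.3  1. ] op 0.0854
tool x [ 0.063 -0.004 -0.998] y [-0.13   0.991 -0.012] tilt 3.6 az -3.9
shift [-0.0393 -0.0014  0.0189]
```

Call:
apply_moves --pt "-0.1 0 0.4 0 1" --pt "-0.1 0 0.4 0 1" --pt "-0.1 0 0.4 0 1"

```text
time: 9.4
ee_pos: [0.8208, 0.1307, 0.239]
tcp_rot: [-5.5, 83.5, 1.9]
wrist_force: [-0.4, -0.6, -0.0]
opening: 0.0856
```

```bash
python3 -c "
from h import *
to([.8,.13,.30])"
```

```text
t 9.4 q [  9.3  48.7  70.7 105.6  -0.8   1.8] p [0.8208 0.1307 0.239 ] F [-0.4 -0.6 -0. ] op 0.0856
tool x [ 0.113  0.004 -0.994] y [-0.129  0.992 -0.011] tilt 6.5 az 1.9
shift [-0.063   0.0013 -0.0137]
```

Pushing past the reach limit leans the tool outward, so I'll keep going the same way.

Call:
apply_moves --pt "-0.3 0 0.5 0 1" --pt "-0.3 0 0.5 0 1" --pt "-0.3 0 0.5 0 1" --pt "-0.3 0 0.5 0 1" --pt "-0.3 0 0.5 0 1" --pt "-0.3 0 0.5 0 1"

```text
time: 10.0
ee_pos: [0.8312, 0.1277, 0.2612]
tcp_rot: [-3.4, 80.5, 4.1]
wrist_force: [1.6, -0.3, 0.5]
opening: 0.0855
```

```bash
python3 -c "
from h import *
to([.8,.13,.30])"
```

```text
t 10.0 q [  9.   47.3  70.7 104.   -0.8   1.4] p [0.8312 0.1277 0.2612] F [ 1.6 -0.3  0.5] op 0.0855
tool x [ 0.165  0.012 -0.986] y [-0.13   0.992 -0.01 ] tilt 9.5 az 4.1
shift [-0.0434  0.006  -0.0238]
```

Call:
apply_moves --pt "-0.2 0 0.5 0 1" --pt "-0.2 0 0.5 0 1" --pt "-0.2 0 0.5 0 1"

```text
time: 10.3
ee_pos: [0.8533, 0.1286, 0.2658]
tcp_rot: [-2.3, 77.5, 5.2]
wrist_force: [0.8, -0.3, 0.7]
opening: 0.0854
```

Call:
apply_moves --pt "-0.3 0 0.5 0 1" --pt "-0.3 0 0.5 0 1" --pt "-0.3 0 0.5 0 1"

```text
time: 10.6
ee_pos: [0.8599, 0.1278, 0.295]
tcp_rot: [-1.7, 74.3, 5.9]
wrist_force: [0.0, 0.5, 0.6]
opening: 0.0853
```

```bash
python3 -c "
from h import *
to([.8,.13,.30])"
```

```text
t 10.6 q [ 8.7 45.5 70.8 99.6 -0.8  1.1] p [0.8599 0.1278 0.295 ] F [0.  0.5 0.6] op 0.0853
tool x [ 0.269  0.028 -0.963] y [-0.13   0.991 -0.008] tilt 15.7 az 5.9
shift [-0.0208  0.0099 -0.0555]
```

Call:
apply_moves --pt "-0.1 0 0.5 0 1" --pt "-0.1 0 0.5 0 1" --pt "-0.1 0 0.5 0 1"

```text
time: 10.9
ee_pos: [0.8906, 0.1302, 0.2896]
tcp_rot: [-1.3, 71.3, 6.3]
wrist_force: [-0.9, 0.2, -0.0]
opening: 0.0853
```

Call:
apply_moves --pt "-0.1 0 0.5 0 1" --pt "-0.1 0 0.5 0 1" --pt "-0.1 0 0.5 0 1"

```text
time: 11.2
ee_pos: [0.9163, 0.1323, 0.2919]
tcp_rot: [-1.0, 68.2, 6.6]
wrist_force: [-0.2, -0.4, -0.6]
opening: 0.0853
```

Call:
apply_moves --pt "-0.1 0 0.5 0 1" --pt "-0.1 0 0.5 0 1" --pt "-0.1 0 0.5 0 1"

```text
time: 11.5
ee_pos: [0.9377, 0.1339, 0.3017]
tcp_rot: [-0.8, 65.0, 6.8]
wrist_force: [0.1, -0.5, -1.1]
opening: 0.0855
```

```bash
python3 -c "
from h import *
to([.55,.12,.36])
print(bot.get_obs()['q'])"
```

```text
t 11.5 q [ 8.3 46.8 70.7 88.9 -0.7  0.6] p [0.9377 0.1339 0.3017] F [ 0.1 -0.5 -1.1] op 0.0855
tool x [ 0.42   0.05  -0.906] y [-0.131  0.991 -0.006] tilt 25.0 az 6.8
shift [-0.2161  0.0365 -0.3253]
[ 8.32256256 46.80384503 70.71779281 88.93120091 -0.6564209   0.59686252]
```

Call:
apply_moves --pt "-0.1 0 0.5 0 1" --pt "-0.1 0 0.5 0 1" --pt "-0.1 0 0.5 0 1"

```text
time: 11.8
ee_pos: [0.9553, 0.1352, 0.3177]
tcp_rot: [-0.7, 61.8, 6.9]
wrist_force: [-0.3, 0.3, -0.4]
opening: 0.0856
```

```bash
python3 -c "
from h import *
to([.50,.13,.36])
to([.40,-.0,.36])"
```

```text
t 11.8 q [ 8.2 46.4 70.7 86.1 -0.6  0.5] p [0.9553 0.1352 0.3177] F [-0.3  0.3 -0.4] op 0.0856
tool x [ 0.469  0.057 -0.882] y [-0.131  0.991 -0.006] tilt 28.2 az 6.9
shift [-0.251   0.0541 -0.3784]
t 11.8 q [ 8.2 46.4 70.7 86.1 -0.6  0.5] p [0.9553 0.1352 0.3177] F [-0.3  0.3 -0.4] op 0.0856
tool x [ 0.469  0.057 -0.882] y [-0.131  0.991 -0.006] tilt 28.2 az 6.9
shift [-0.3052 -0.0617 -0.4811]
```

Call:
apply_moves --pt "-0.027 0.005 -0.04 0 1" --pt "-0.054 0.01 -0.08 0 1" --pt "-0.08 0.016 -0.12 0 1" --pt "-0.107 0.022 -0.16 0 1" --pt "-0.134 0.028 -0.2 0 1" --pt "-0.16 0.034 -0.24 0 1" --pt "-0.187 0.04 -0.28 0 1" --pt "-0.213 0.046 -0.32 0 1" --pt "-0.24 0.051 -0.36 0 1" --pt "-0.265 0.02 -0.405 0 1" --pt "-0.29 -0.025 -0.45 0 1" --pt "-0.305 -0.062 -0.48 0 1"

```text
time: 13.0
ee_pos: [0.441, 0.0438, 0.3601]
tcp_rot: [-0.7, 61.8, 7.1]
wrist_force: [0.6, -2.0, 1.0]
opening: 0.0853
```

```bash
python3 - <<'E'
from h import *
to([.38,-.20,.33])
# fit of top disc of strainer
from scipy.optimize import least_squares
for n in("top","side"):
    P=np.load(n+"1.npz")["W"][190:330,250:400].reshape(-1,3); d=np.hypot(P[:,0]-.548,P[:,1]+.183)
    Q=P[(d<.04)&(P[:,2]>.177)&(P[:,2]<.188)]; print(n,len(Q),cv2.minEnclosingCircle((Q[:,:2]*1000).astype(np.float32)),Q[:,2].mean())
E
```

```text
t 13.0 q [  5.1 -32.9 -11.2  83.5   0.9  -2.4] p [0.441  0.0438 0.3601] F [ 0.6 -2.   1. ] op 0.0853
tool x [ 0.469  0.058 -0.881] y [-0.133  0.991 -0.006] tilt 28.2 az 7.1
shift [-0.0163 -0.2333 -0.0967]
top 292 ((549.1305541992188, -182.23031616210938), 31.20079231262207) 0.18237363220335798
side 314 ((548.814697265625, -184.3132781982422), 32.45116424560547) 0.18279069174160378
```

Call:
apply_moves --pt "-0.003 -0.04 -0.017 0 1" --pt "-0.006 -0.08 -0.034 0 1" --pt "-0.009 -0.12 -0.05 0 1" --pt "-0.012 -0.16 -0.067 0 1" --pt "-0.015 -0.2 -0.083 0 1" --pt "-0.016 -0.233 -0.097 0 1" --pt "0.02 -0.235 -0.08 0 1" --pt "0.06 -0.236 -0.06 0 1" --pt "0.1 -0.237 -0.04 0 1" --pt "0.133 -0.238 -0.024 0 1" --pt "0.133 -0.238 -0.024 0 1" --pt "0.133 -0.238 -0.024 0 1"

```text
time: 14.2
ee_pos: [0.5137, -0.1866, 0.2323]
tcp_rot: [-0.5, 61.9, 7.2]
wrist_force: [-0.2, 0.6, 0.4]
opening: 0.0851
```

```bash
python3 - <<'E'
from h import *
to([.561,-.1815,.145])
c=cams.camera("side"); cv2.imwrite("pics/c2.png",cv2.resize(c["frame"][150:330,180:360],None,fx=3.3,fy=3.3,interpolation=2))
E
```

```text
t 14.2 q [-28.1 -19.8 -17.1  69.2  15.8 -32.6] p [ 0.5137 -0.1866  0.2323] F [-0.2  0.6  0.4] op 0.0851
tool x [ 0.467  0.059 -0.882] y [-0.134  0.991 -0.004] tilt 28.1 az 7.2
shift [ 0.0994 -0.001   0.0008]
```

View pics/c2.png

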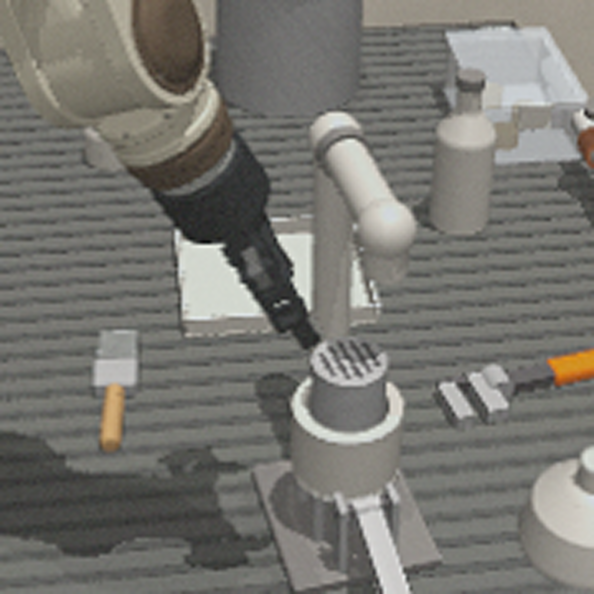

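The gripper leans in along the approach line and is clear of the pipe, with the strainer straight ahead of it. Next I advance and close.

Call:
apply_moves --pt "0.03 -0.001 0.001 0 1" --pt "0.055 -0.001 0.001 0 1" --pt "0.075 -0.001 0.001 0 1" --pt "0.09 -0.001 0.001 0 1" --pt "0.099 -0.001 0.001 0 1" --pt "0.099 -0.001 0.001 0 1" --pt "0.099 -0.001 0.001 0 1"

```text
time: 14.95
ee_pos: [0.5611, -0.1825, 0.1481]
tcp_rot: [-0.8, 61.7, 7.0]
wrist_force: [-0.6, -1.7, 0.2]
opening: 0.0857
```

```bash
python3 - <<'E'
from h import *
to([.561,-.1815,.145])
c=cams.camera("side"); cv2.imwrite("pics/c3.png",cv2.resize(c["frame"][200:320,220:340],None,fx=5,fy=5,interpolation=2))
E
```

```text
t 14.95 q [-25.  -14.8 -22.8  57.6  14.5 -29.6] p [ 0.5611 -0.1825  0.1481] F [-0.6 -1.7  0.2] op 0.0857
tool x [ 0.47   0.058 -0.881] y [-0.133  0.991 -0.006] tilt 28.3 az 7.0
shift [ 0.0028  0.001  -0.0014]
```

View pics/c3.png

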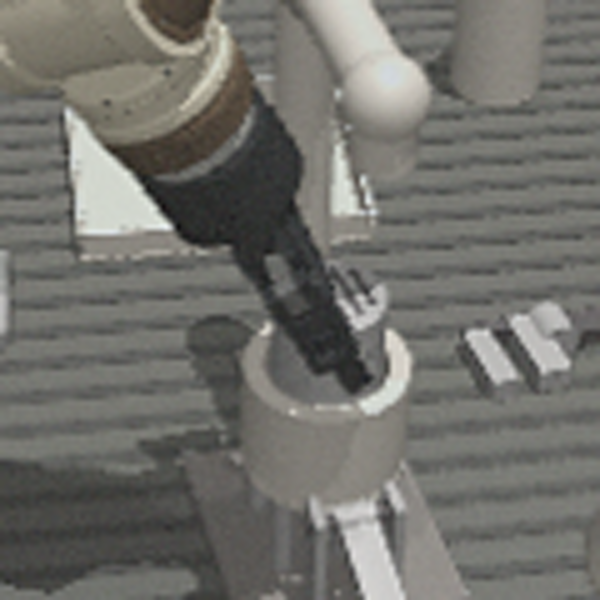

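Call:
apply_moves --pt "0.001 0.001 -0.001 0 0.5" --pt "0.001 0.001 -0.001 0 0.2" --pt "0.001 0.001 -0.001 0 -0.2" --pt "0.001 0.001 -0.001 0 -0.6" --pt "0.001 0.001 -0.001 0 -1" --pt "0.001 0.001 -0.001 0 -1" --pt "0.001 0.001 -0.001 0 -1" --pt "0.001 0.001 -0.001 0 -1" --newtons 60

```text
time: 15.8
ee_pos: [0.5608, -0.1816, 0.1477]
tcp_rot: [-0.8, 61.7, 6.9]
wrist_force: [-3.7, 0.9, 6.3]
opening: 0.0609
```

```bash
python3 - <<'E'
from h import *
o,R=st(); to(o["ee_pos"]+[0,0,.02])
print("leave",R.T@np.array([-.993*.1,-.122*.1,0.02]))
E
```

```text
t 15.8 q [-24.9 -15.  -23.   57.4  14.5 -29.5] p [ 0.5608 -0.1816  0.1477] F [-3.7  0.9  6.3] op 0.0609
tool x [ 0.471  0.057 -0.88 ] y [-0.133  0.991 -0.007] tilt 28.3 az 6.9
shift [-0.0176 -0.0001  0.0095]
leave [-0.06509475  0.00101302 -0.07855556]
```

Call:
apply_moves --pt "-0.004 0 0.002 0 -1" --pt "-0.009 0 0.005 0 -1" --pt "-0.014 0 0.0075 0 -1" --pt "-0.0165 0 0.009 0 -1" --pt "-0.0165 0 0.009 0 -1"

```text
time: 16.3
ee_pos: [0.5611, -0.1816, 0.1672]
tcp_rot: [-0.9, 61.6, 6.9]
wrist_force: [-0.1, -0.2, -2.8]
opening: 0.0608
```

```bash
python3 - <<'E'
from h import *
o,R=st(); to([.5608,-.1816,.1677])
c=cams.camera("side"); cv2.imwrite("pics/c4.png",cv2.resize(c["frame"][200:320,220:340],None,fx=5,fy=5,interpolation=2))
E
```

```text
t 16.3 q [-24.9 -15.1 -20.9  59.5  14.5 -29.5] p [ 0.5611 -0.1816  0.1672] F [-0.1 -0.2 -2.8] op 0.0608
tool x [ 0.472  0.057 -0.88 ] y [-0.133  0.991 -0.007] tilt 28.4 az 6.9
shift [-0.0006  0.      0.    ]
```

View pics/c4.png

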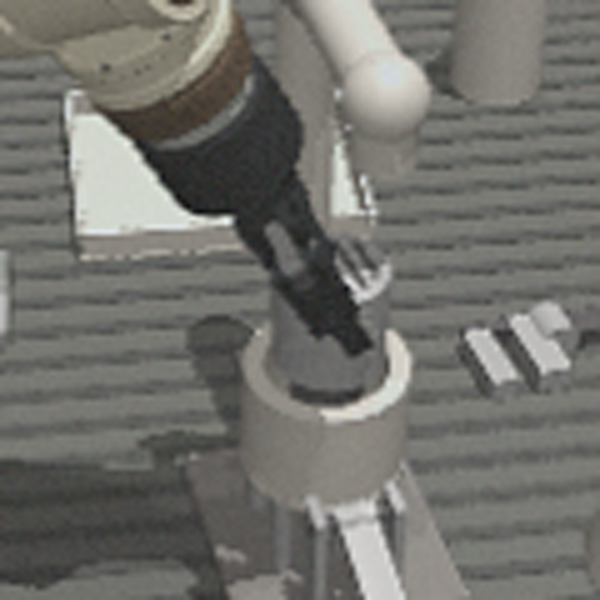

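The strainer is lifted upright and clear of the rim; the wrist reads about 2.8 N. Next I back out on the -x side and go round the riser.

Call:
apply_moves --pt "-0.017 0.001 -0.015 0 -1" --pt "-0.045 0.003 -0.038 0 -1" --pt "-0.075 0.007 -0.06 0 -1" --pt "-0.105 0.01 -0.083 0 -1" --pt "-0.127 0.012 -0.103 0 -1" --pt "-0.125 0.05 -0.098 0 -1" --pt "-0.122 0.09 -0.093 0 -1" --pt "-0.12 0.13 -0.088 0 -1" --pt "-0.118 0.17 -0.083 0 -1" --pt "-0.115 0.21 -0.078 0 -1" --pt "-0.1135 0.25 -0.074 0 -1" --pt "-0.1135 0.25 -0.074 0 -1"

```text
time: 17.55
ee_pos: [0.4087, 0.0566, 0.2296]
tcp_rot: [-0.7, 61.6, 7.6]
wrist_force: [0.5, -0.4, -1.7]
opening: 0.0605
```

```bash
python3 - <<'E'
from h import *
to([.541,.1695,.15])
E
```

```text
t 17.55 q [  8.  -43.8 -31.7  73.8  -0.2  -0.4] p [0.4087 0.0566 0.2296] F [ 0.5 -0.4 -1.7] op 0.0605
tool x [ 0.471  0.063 -0.88 ] y [-0.144  0.99  -0.006] tilt 28.4 az 7.6
shift [0.1395 0.0932 0.0919]
```

Call:
apply_moves --pt "0.02 0.02 0.02 0 -1" --pt "0.045 0.035 0.035 0 -1" --pt "0.07 0.05 0.05 0 -1" --pt "0.095 0.065 0.065 0 -1" --pt "0.12 0.08 0.08 0 -1" --pt "0.1395 0.093 0.092 0 -1" --pt "0.1395 0.093 0.092 0 -1" --pt "0.1395 0.093 0.092 0 -1" --pt "0.1395 0.093 0.092 0 -1"

```text
time: 18.45
ee_pos: [0.541, 0.1687, 0.1505]
tcp_rot: [-0.7, 61.6, 7.6]
wrist_force: [0.1, 0.3, -2.2]
opening: 0.0607
```

```bash
python3 - <<'E'
from h import *
to([.541,.1695,.034]); to([.541,.1695,.027])
c=cams.camera("top"); W=world(c); P=W[190:280,200:290].reshape(-1,3)
Q=P[(P[:,2]>.155)&(P[:,2]<.18)&(P[:,0]>.5)];print("strainer top",len(Q),np.median(Q,0))
c=cams.camera("side"); cv2.imwrite("pics/c5.png",cv2.resize(c["frame"][150:270,200:320],None,fx=5,fy=5,interpolation=2))
E
```

```text
t 18.45 q [ 20.3 -21.4 -27.8  55.8  -6.   10.5] p [0.541  0.1687 0.1505] F [ 0.1  0.3 -2.2] op 0.0607
tool x [ 0.471  0.063 -0.88 ] y [-0.143  0.99  -0.006] tilt 28.4 az 7.6
shift [ 0.1025  0.0015 -0.0553]
t 18.45 q [ 20.3 -21.4 -27.8  55.8  -6.   10.5] p [0.541  0.1687 0.1505] F [ 0.1  0.3 -2.2] op 0.0607
tool x [ 0.471  0.063 -0.88 ] y [-0.143  0.99  -0.006] tilt 28.4 az 7.6
shift [ 0.1087  0.0015 -0.0586]
strainer top 48 [0.53803725 0.16926066 0.17727005]
```

View pics/c5.png

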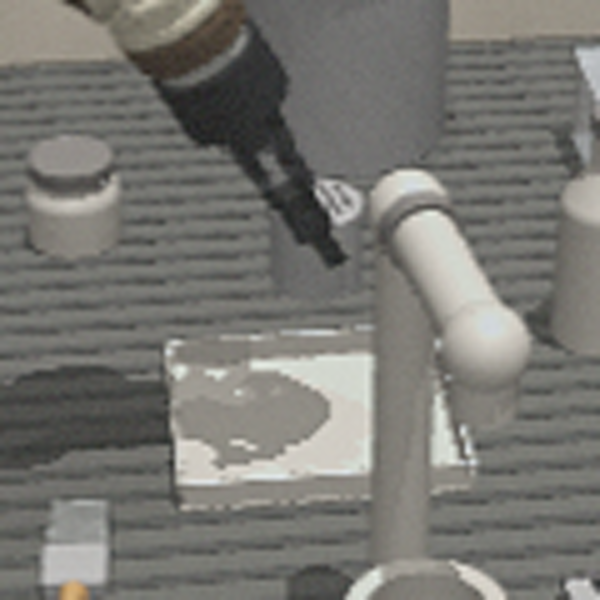

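The strainer hangs upright over the tray. I'll descend and slow down near the floor.

Call:
apply_moves --pt "0.03 0.0015 -0.016 0 -1" --pt "0.06 0.0015 -0.032 0 -1" --pt "0.085 0.0015 -0.046 0 -1" --pt "0.098 0.0015 -0.053 0 -1" --pt "0.1025 0.0015 -0.0553 0 -1" --pt "0.1025 0.0015 -0.0553 0 -1" --pt "0.1025 0.0015 -0.0553 0 -1"

```text
time: 19.25
ee_pos: [0.542, 0.1698, 0.0363]
tcp_rot: [-0.6, 61.4, 7.7]
wrist_force: [0.0, 0.5, -1.9]
opening: 0.0606
```

Call:
apply_moves --pt "0.001 0 -0.0005 0 -1" --pt "0.002 0 -0.001 0 -1" --pt "0.003 0 -0.0016 0 -1" --pt "0.003 0 -0.0016 0 -1"

```text
time: 19.65
ee_pos: [0.542, 0.1698, 0.0328]
tcp_rot: [-0.6, 61.4, 7.7]
wrist_force: [-0.5, 0.6, -2.1]
opening: 0.0604
```

```bash
python3 - <<'E'
from h import *
to([.541,.1695,.027])
E
```

```text
t 19.65 q [ 20.4 -18.3 -38.9  41.5  -6.1  10.6] p [0.542  0.1698 0.0328] F [-0.5  0.6 -2.1] op 0.0604
tool x [ 0.474  0.064 -0.878] y [-0.143  0.99  -0.005] tilt 28.6 az 7.7
shift [ 0.0046 -0.0001 -0.0037]
```

Call:
apply_moves --pt "0.001 0 -0.0005 0 -1" --pt "0.002 0 -0.001 0 -1" --pt "0.003 0 -0.0016 0 -1" --pt "0.003 0 -0.0016 0 -1"

```text
time: 20.05
ee_pos: [0.5421, 0.1697, 0.0295]
tcp_rot: [-0.6, 61.4, 7.7]
wrist_force: [-0.1, -0.5, -1.7]
opening: 0.0607
```

Call:
apply_moves --pt "0.0007 0 -0.0004 0 -1" --pt "0.0013 0 -0.0007 0 -1" --pt "0.0018 0 -0.001 0 -1"

```text
time: 20.35
ee_pos: [0.543, 0.17, 0.0294]
tcp_rot: [-0.6, 61.3, 7.7]
wrist_force: [-10.8, -3.0, 15.7]
opening: 0.0607
```

Call:
apply_moves --pt "-0.0005 0 0.0003 0 -1" --pt "-0.0005 0 0.0003 0 -0.0" --pt "-0.0005 0 0.0003 0 0.5" --pt "-0.0005 0 0.0003 0 1" --pt "-0.0005 0 0.0003 0 1" --pt "-0.0005 0 0.0003 0 1" --pt "-0.0005 0 0.0003 0 1" --pt "-0.0005 0 0.0003 0 1" --newtons 20

```text
time: 21.15
ee_pos: [0.543, 0.17, 0.03]
tcp_rot: [-0.6, 61.3, 7.7]
wrist_force: [0.1, 0.3, 0.3]
opening: 0.0854
```

Call:
apply_moves --pt "-0.01 0 0 0 1" --pt "-0.03 0 0 0 1" --pt "-0.06 0 0 0 1" --pt "-0.1 0 0 0 1" --pt "-0.14 0 0 0 1" --pt "-0.16 0 0 0 1" --pt "-0.16 0 0 0 1"

```text
time: 21.85
ee_pos: [0.467, 0.1601, 0.175]
tcp_rot: [-0.4, 60.9, 7.9]
wrist_force: [0.4, 1.2, 0.9]
opening: 0.0853
```

```bash
python3 - <<'E'
from h import *
to([.541,.1695,.15])
for n in("top","side"):
    c=cams.camera(n); W=world(c).reshape(-1,3)
    Q=W[(W[:,2]>.055)&(W[:,2]<.07)&(np.hypot(W[:,0]-.53,W[:,1]-.168)<.06)]
    print(n,len(Q),cv2.minEnclosingCircle((Q[:,:2]*1000).astype(np.float32)),Q[:,2].mean(),np.linalg.lstsq(np.c_[Q[:,:2],np.ones(len(Q))],Q[:,2],rcond=None)[0])
cv2.imwrite("pics/c6.png",cv2.resize(c["frame"][150:300,200:350],None,fx=4,fy=4,interpolation=2))
E
```

```text
t 21.85 q [ 23.2 -32.9 -32.6  62.   -7.4  13. ] p [0.467  0.1601 0.175 ] F [0.4 1.2 0.9] op 0.0853
tool x [ 0.482  0.067 -0.874] y [-0.143  0.99  -0.003] tilt 29.1 az 7.9
shift [ 0.0581 -0.0012  0.053 ]
top 314 ((530.6520385742188, 169.82191467285156), 31.188432693481445) 0.06369814722699971 [0.01835384 0.00963633 0.05232188]
side 172 ((531.7094116210938, 165.6802978515625), 32.68567657470703) 0.06391156900787258 [0.02615528 0.03616815 0.04418027]
```

View pics/c6.png

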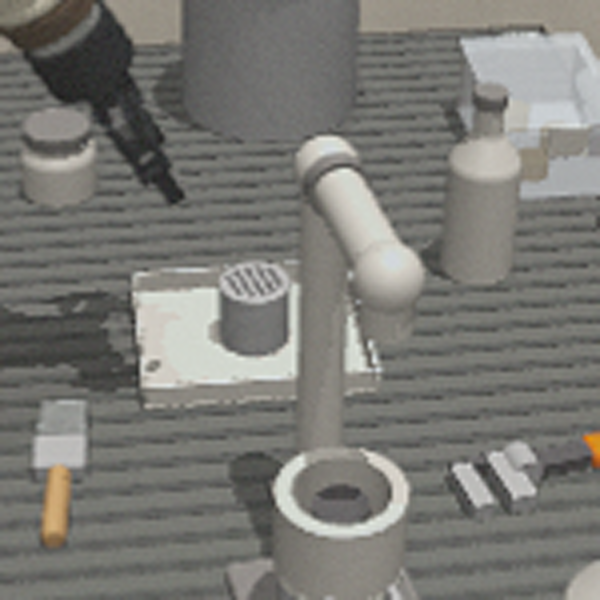

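The strainer stands upright in the middle of the tray, slotted face up. Its top is at 0.064 m, and the gripper is well clear of it.

```bash
python3 -c "
from h import *
print(bot.job_done())"
```

```text
the job is handed in; nothing more can be done
None
```

The strainer now stands upright, slotted face up, near the centre of the rinse tray. The gripper let go of it at about 21 s, and I handed the job in at about 22 s of the 54 s allowed.

- **Lever:** I pressed the pad down until it stopped, at about 23 N. After I withdrew the fingers, the strainer stood by itself with its top at 0.182 m, on the ring's axis within about 2 mm.
- **Leaning in:** The moves cannot command a tilt directly. I got about 28° of lean by repeatedly aiming past the arm's reach limit, in clear space beside the tray. This held joint 3 at its 70.77° limit; the readings I printed were 70.7 to 70.8, and no fault was reported.
- **Grasp and placing:** I gripped the strainer from the open side at 60 N, and the opening read 61 mm. I lifted it clear, carried it round the riser, and lowered it with the same lean until it touched the floor at about 16 N. Then I eased off and released it.

**Last checks:** The strainer's top is 0.064 m above the mat, which means its underside is on the tray floor. It sits at about (0.531, 0.168), within about 3 mm of the tray's centre. A plane fitted to its top tilts 1 to 3°. The wrist force was near zero after I backed off. The two cameras differed by about 4 mm in y, well inside the margin.

The cleaner, brush, tub and wrench looked undisturbed in the last picture. The plunger showed only at its edge, and I did not measure how far any of them might have moved.

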